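# Free the seized bolt and close the foam mould

### The job

The slide bolt of the round foam mould has seized with rust across the open mouth: work it free with short back-and-forth strokes, pushing it firmly right in again before each new pull, until it runs, and draw it right back. Then gently lower the loose cover onto the mould so that it sits seated and level on the rim, and push the bolt fully home again over the cover. Leave the jug, the paper beaker and the spanner where they are.

Things in the scene. Friction and masses are not known exactly. Their poses are not given: they have to be found in the camera images.
- mould_rim (a point): Centre of the mould's mouth, level with the rim's top, 75 mm above the bench; z up, y = horizontal direction in which the bolt is drawn. The mould is a dull grey steel pot fixed to the bench, 120 mm outside diameter, wall 6 mm (mouth 108 mm), inside 57 mm deep.
- mould: The whole mould; origin on the bench under the pot's centre, axes as mould_rim. Dark base plate 160 mm (x) by 280 mm (y from -80 to +200), 12 mm thick. At y = 74 to 200 mm stands the grey bolt housing, 44 mm wide, top 29 mm above the rim (screws and a strap up to 32 mm), with a slot on top in which the handle runs.
- bolt_handle (a point): The bolt's handle, an upright rust-brown pin 16 mm in diameter, free from 32 to 75 mm above the rim; this point is on its axis 55 mm above the rim, at y = 125 mm + joint value, x = 0. Fingers can take it from above in any direction. The bolt is a level rod, 14 mm thick, underside 9.5 mm above the rim, tip at y = 30 mm + joint value: it blocks the cover unless drawn by 35 mm or more.
- bolt (a joint): Bolt travel in m along +y: 0 = fully home, 0.060 = drawn right back (hard stops). Starts stuck at 0.008 to 0.012. Friction about 5 N. Rust stops each pull dead, first at 0.019 to 0.023; pulling harder than 20 N does not help. Having met that stop, push the bolt in again below 0.003, and pull anew, which goes up to 2 mm further: after one to three blocked pulls (it varies) the next one runs right out.
- cover_knob (a point): Centre of the black knob of the loose cover; z is the cover's axis. The knob is an upright cylinder, 24 mm in diameter, 28 mm high (this point half-way up), on a 16 mm stem 18 mm long. The cover starts flat on the bench, this point 46 mm up; seated on the mould this point is 38 mm above mould_rim.
- cover: The loose cover, about 350 g: a bright aluminium disc 124 mm in diameter, 6 mm thick, its underside 38 mm below the knob's centre. Beneath it a centring step, 101 mm in diameter bevelled to 93 mm, 8 mm high, drops into the mould's mouth. Origin on the axis at the step's underside. Seated, its top lies 3.5 mm below the bolt.
- jug: Bystander: a brown plastic canister with a pale top and blue cap, 100 x 140 mm, 230 mm tall; origin at the centre of its underside. Leave alone.
- beaker: Bystander: white paper beaker, 72 mm across, 95 mm tall; origin at the centre of its underside. Leave alone.
- spanner: Bystander: a steel spanner lying flat on the bench; origin near its middle. Leave alone.
Not all that is in view belongs to the job. Several things look just like the cover: the one meant starts farthest to the robot's left.

How it is judged:
By the outcome, as a careful person would: the job done as asked, in the order asked, and still so for the second after the job is handed in, with the robot touching nothing.
It also fails if it takes over 64 s, if anything falls off the work surface, if the arm or the gripper's body presses on something with over 40 N, if the wrist force passes 120 N, or if a joint passes its speed limit or range.

### The arm

A 6-joint arm with a two-finger parallel gripper is mounted at the origin on the work surface. World frame = base frame: x ahead of the robot, y to its left, z up, the work surface at z = 0. Lengths are in m, angles in rad, forces in N, time in s.
With the tool pointing down it reaches from about 0.3 to 0.875 m from the base axis. Payload 6.4 kg.
Tool frame: the origin (TCP) lies midway between the tips of the shut fingers; the grasp point (between the pads) lies 19 mm behind it (ctrl.tcp_to_grasp is the distance from the TCP to the grasp point, in m); z points along the fingers, y is the direction in which the jaws open and shut (so a half turn about z gives the same grasp; the last joint's range is limited). The gripper opens to 85 mm and grips with 20 to 120 N. Pads are 22 mm wide; open, the fingers measure 114 mm over their backs; the gripper's body (76 mm by 85 mm) begins 54 mm behind the grasp point. The pads swing forward as they close: fully open they stand 13 mm farther back than shut.
Start: joints at [-1.446, 0.181, 1.607, -0, 1.354, -0.206], TCP at [0.187, -0.544, 0.231] pointing down, gripper open.
Joint ranges: [-2.99, 2.99], [-0.89, 2.07], [0.3, 2.58], [-1.14, 4.28], [0, 2.63], [-3.12, 3.12]. Speed limits (rad/s): [2.57, 2.57, 3.01, 3.14, 3.14, 3.14].

### API

Orientations are given as a unit quaternion [w, x, y, z].
In Python, from bench import monitor, imaging, order, spotter, ctrl gives the robot as it stands.
- The arm moves only by the shell command python3 -m pendant 'ROWS'. ROWS is JSON, a list that holds one entry, the list of rows, each a list of 5 numbers: the shift along the world's x, y, z in mm, then the turn about the world's z in degrees, then the finger opening in mm, from 0 to 85.4. A call has 1 to 8 rows; each row shifts and turns the commanded pose from where the row before left it; what a row does not reach is not made up. A row lasts 1/8 s, in which the tool goes at most 62.5 mm and 10.7 degrees, less where a joint would pass 70% of its speed; a pose out of reach is approached as far as the arm can. A call with a gripper value outside its range is refused whole. The fingers move at their own pace and stop on an object; the grip force is fixed at half the most. Time passes only in rows, so rows that do not move let the fingers close. It gives the time, the measured TCP pose, the force and the opening at its end, in the units of the state.
- monitor.get_obs(): the state, without advancing time (a new reading comes with each control period).
- imaging.camera(name): name is "scene" or "top"; returns a dict with "img" (420x560x3 uint8, red, green, blue), "vfov" (degrees; the focal length in pixels is half the picture's height over the tangent of half this angle, whatever the lens; pixels are square), "cx", "cy" (the principal point, pixels), "distortion" ([k1, k2, p1, p2, k3] as OpenCV has them; the pictures are not rectified), "origin" and "orientation" of the camera in the world. Camera axes: x right, y down, z forward; pixel columns grow to the right and rows downward; lengths in m; the calibration is good to about 2 mm. A picture is of the moment at which its call begins. There is no depth.
- order.hand_in(): hands the job in, once; it reports no verdict.
Trained networks look in the newest picture that a camera, given by its name, has taken for a name from the list of things; names that differ only in an ending like _2 or _b are one class to them, and where a whole thing is asked for, a point or a joint stands for the part that bears it (a point fixed in the world has none). Each returns a list of dicts, best first, with "confidence" (0 to 1); they miss things now and then, are a little off and sometimes report something else, mostly with a low value. They report only what shows in the picture. A call takes as long as a camera call. They do not tell look-alikes from the thing itself.
- spotter.recognise(camera, thing): "at" ([x, y, z] in m, in the coordinates of the camera as it stood for that picture, good to about 4 mm: the middle of the surface that is visible of it).
- spotter.tip_of(camera, thing): "at" ([x, y, z] in m, in the coordinates of the camera as it stood for that picture, good to about 4 mm: a listed point, or the origin of a listed thing).
The state is a dict: "time_s": time; "q": joint angles; "dq": joint speeds; "joint_efforts": joint torques, N m; "eef_pos": TCP position; "eef_rot": TCP orientation; "wrist_force": force on the tool from outside, world axes, zero at the start; "torque": the same for the moment, N m; "opening": opening from 0.0 (shut) to 1.0 (fully open).
Only numpy, scipy, OpenCV 4.12 (cv2) and the standard library are available. Lean on these libraries where they do the work, as an engineer would, in place of code of your own. Each camera call takes 0.05 s, during which the arm holds its last target. There are 200 camera calls.

## Working session

There is one attempt and no reset: what is moved stays moved. The work goes in short steps, Python scripts to look and compute and a shell command to move; the robot and the scene stay as the last step left them, time stands still between calls to the robot, and variables do not carry over. Pictures are saved under pics/ and viewed, about 8 in all and at most 12, crops included, and the job is handed in when it is done.

```bash
mkdir -p pics; ls; cat > h.py <<'E'
import numpy as np, cv2
from scipy.spatial.transform import Rotation as R
from bench import monitor, imaging, order, spotter, ctrl
def rot(c): 
    o=np.array(c["orientation"]); 
    return o if o.shape==(3,3) else R.from_quat(o[[1,2,3,0]]).as_matrix()
def K(c):
    f=c["img"].shape[0]/2/np.tan(np.radians(c["vfov"])/2); return np.array([[f,0,c["cx"]],[0,f,c["cy"]],[0,0,1]])
def world(c,p): return rot(c)@np.array(p)+np.array(c["origin"])
def proj(c,P):
    Rt=rot(c).T; return cv2.projectPoints(np.atleast_2d(P).astype(float),cv2.Rodrigues(Rt)[0],-Rt@np.array(c["origin"]),K(c),np.array(c["distortion"],float))[0][:,0]
def ray(c,uv,z):
    u=cv2.undistortPoints(np.array([[uv]],float),K(c),np.array(c["distortion"],float))[0,0]
    d=rot(c)@np.array([u[0],u[1],1]); o=np.array(c["origin"]); return o+d*(z-o[2])/d[2]
def save(c,n): cv2.imwrite(f"pics/{n}.png",c["img"][:,:,::-1])
E
python3 - <<'E'
from h import *
np.set_printoptions(precision=4,suppress=True)
print(ctrl.tcp_to_grasp, monitor.get_obs())
for n in("scene","top"):
    c=imaging.camera(n); save(c,n+"1"); print(n,c["origin"],c["orientation"],c["vfov"])
    for t in("mould_rim","mould","bolt_handle","cover_knob","jug","beaker","spanner"):
        for f in("tip_of","recognise"):
            for r in getattr(spotter,f)(n,t)[:4]:
                w=world(c,r["at"]); print(t,f,round(r["confidence"],2),w,proj(c,w)[0].round())
E
```

```text
pics
0.0187 {'time_s': 0.0, 'q': array([-1.4463,  0.1815,  1.608 , -0.    ,  1.3538, -0.2063]), 'dq': array([ 0.0018, -0.0002, -0.0002, -0.0013,  0.0009,  0.0015]), 'joint_efforts': array([ -0.0037, -44.4878, -35.1335,  -0.0006,   0.0091,  -0.    ]), 'eef_pos': array([ 0.1867, -0.5432,  0.2304]), 'eef_rot': array([-0.0009,  0.9863,  0.1647,  0.    ]), 'wrist_force': array([-0.2923,  0.5136, -0.7005]), 'torque': array([-0.0273,  0.0067,  0.0468]), 'opening': 1.0042949553710816}
scene [1.1024 0.7606 0.9427] [-0.1309  0.2689  0.8717 -0.3882] 52.53643840074305
mould_rim tip_of 0.65 [0.4999 0.0091 0.0738] [299. 218.]
mould_rim recognise 0.59 [0.5596 0.0986 0.016 ] [300. 257.]
mould tip_of 0.64 [0.5043 0.0138 0.0033] [298. 235.]
mould recognise 0.96 [0.5643 0.0977 0.0232] [299. 255.]
bolt_handle tip_of 0.79 [0.5624 0.1332 0.1329] [309. 236.]
bolt_handle recognise 0.79 [0.5706 0.1354 0.099 ] [306. 246.]
cover_knob tip_of 0.94 [ 0.4529 -0.2381  0.0492] [267. 178.]
cover_knob tip_of 0.92 [ 0.3679 -0.4065  0.0472] [262. 149.]
cover_knob tip_of 0.58 [ 0.5318 -0.4018  0.0473] [225. 163.]
cover_k
[... 1156 characters left out ...]
_of 0.89 [ 0.5405 -0.4037  0.0495] [421. 230.]
cover_knob tip_of 0.79 [ 0.3705 -0.4034  0.0471] [424. 292.]
cover_knob tip_of 0.65 [ 0.4513 -0.2387  0.0453] [363. 264.]
cover_knob recognise 0.93 [ 0.4516 -0.2356  0.0146] [359. 264.]
cover_knob recognise 0.77 [ 0.5371 -0.4001  0.0172] [416. 232.]
cover_knob recognise 0.76 [ 0.3707 -0.4012  0.0198] [419. 292.]
jug tip_of 0.56 [ 0.7646 -0.1387  0.0021] [321. 155.]
jug recognise 0.77 [ 0.7418 -0.1293  0.1752] [327. 145.]
beaker tip_of 0.94 [ 0.6936 -0.4111  0.0039] [414. 179.]
beaker recognise 0.7 [ 0.6996 -0.4222  0.0614] [426. 172.]
spanner tip_of 0.88 [0.4798 0.4007 0.0009] [130. 256.]
spanner recognise 0.61 [0.4829 0.4025 0.0057] [129. 255.]
```

View pics/scene1.png

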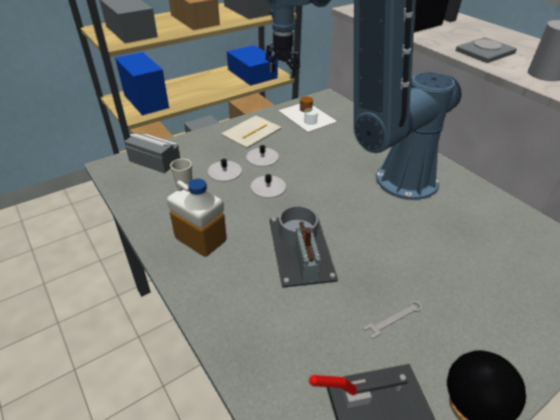

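View pics/top1.png

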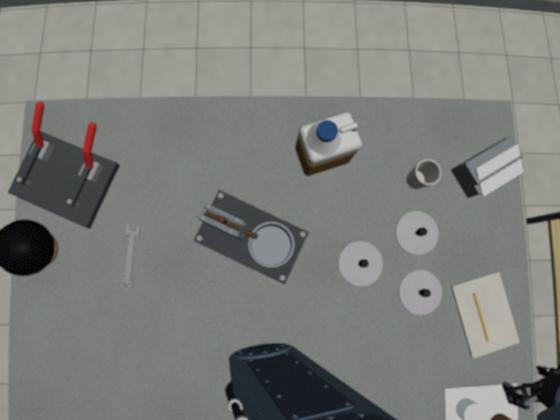

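The top view shows the three look-alike covers at (361,263), (418,232) and (420,292). The leftmost (+y) is (361,263), about (0.452, -0.238). The mould's mouth is at (270,245) and the handle at about (221,220). Next I refine the mould's axis from its dark plate.

```bash
python3 - <<'E'
from h import *
np.set_printoptions(precision=4,suppress=True)
c=imaging.camera("top"); g=cv2.cvtColor(c["img"],cv2.COLOR_RGB2GRAY)
m=np.zeros_like(g); m[175:300,185:320]=(g[175:300,185:320]<95)*255
cs,_=cv2.findContours(cv2.morphologyEx(m,cv2.MORPH_CLOSE,np.ones((9,9))),cv2.RETR_EXTERNAL,cv2.CHAIN_APPROX_NONE)
k=max(cs,key=cv2.contourArea)
W=np.array([ray(c,p[0],.012)[:2] for p in k])
r=cv2.minAreaRect((W*1000).astype(np.float32)); b=cv2.boxPoints(r); print(r,b)
# bright steel ring/mouth & cover by discs
for name,roi,z in(("cover",(slice(235,292),slice(330,390)),.014),):
    m=np.zeros_like(g); m[roi]=(g[roi]>150)*255
    k=max(cv2.findContours(m,cv2.RETR_EXTERNAL,cv2.CHAIN_APPROX_NONE)[0],key=cv2.contourArea)
    W=np.array([ray(c,p[0],z)[:2] for p in k])*1000; print(name,cv2.fitEllipse(W.astype(np.float32)))
big=cv2.resize(c["img"][180:300,180:400],None,fx=3.6,fy=3.6,interpolation=cv2.INTER_CUBIC); cv2.imwrite("pics/crop1.png",big[:,:,::-1])
E
```

```text
((533.179931640625, 66.88705444335938), (285.47430419921875, 159.8818359375), 64.03751373291016) [[398.8187 -26.4484]
 [542.5654 -96.4419]
 [667.5411 160.2226]
 [523.7944 230.216 ]]
cover ((453.21270751953125, -238.96395874023438), (117.86041259765625, 119.3590087890625), 100.48971557617188)
```

View pics/crop1.png

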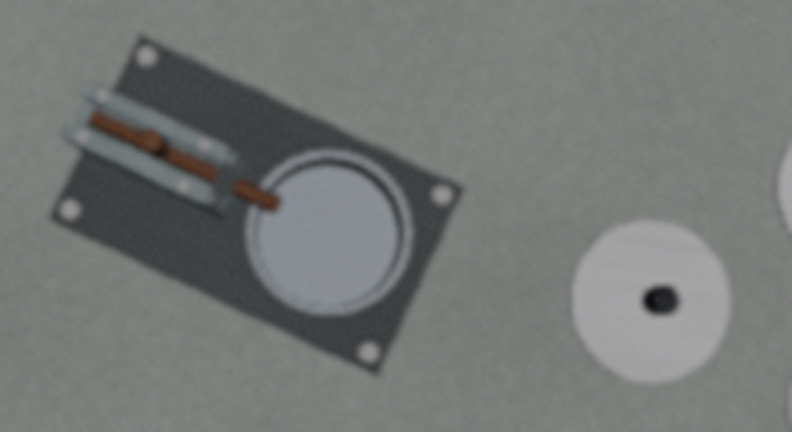

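The crop shows the bolt across the mouth's edge (tip at (278,202), handle at (155,142)) and its axis at 64° in world. Moving above the handle.

```bash
python3 -m pendant '[[[27,48,0,-9,85],[27,48,0,-9,85],[27,48,0,-9,85],[27,48,0,-9,85],[27,48,0,-9,85],[27,48,0,0,85],[27,48,0,0,85],[27,48,0,0,85]]]'
python3 -m pendant '[[[27,48,0,0,85],[27,48,0,0,85],[27,48,0,0,85],[27,48,0,0,85],[27,48,0,0,85],[26,53,0,0,85],[0,0,0,0,85],[0,0,0,0,85]]]'
```

```text
time_s: 2.55
eef_pos: [0.4035, -0.1583, 0.2317]
eef_rot: [0.0, 0.974, -0.225, 0.001]
wrist_force: [1.1, 0.6, -0.4]
opening: 0.993
time_s: 3.55
eef_pos: [0.5634, 0.1331, 0.2309]
eef_rot: [0.0, 0.974, -0.225, -0.0]
wrist_force: [-0.3, -0.5, 0.8]
opening: 0.995
```

```bash
python3 -m pendant '[[[1,0,-40,0,85],[0,0,-40,0,85],[0,0,-20,0,85],[0,0,-14,0,85],[0,0,0,0,85]]]'
python3 -m pendant '[[[0,0,0,0,50],[0,0,0,0,30],[0,0,0,0,5],[0,0,0,0,5],[0,0,0,0,5],[0,0,0,0,5]]]'
python3 - <<'E'
from h import *
c=imaging.camera("scene"); cv2.imwrite("pics/s2.png",cv2.resize(c["img"][160:320,210:400],None,fx=3.5,fy=3.5,interpolation=cv2.INTER_CUBIC)[:,:,::-1])
E
```

```text
time_s: 4.18
eef_pos: [0.5642, 0.1322, 0.1168]
eef_rot: [0.0, 0.974, -0.226, -0.001]
wrist_force: [0.3, 0.2, -0.1]
opening: 0.995
time_s: 4.92
eef_pos: [0.5648, 0.1328, 0.1179]
eef_rot: [0.0, 0.974, -0.225, 0.0]
wrist_force: [-3.4, -2.5, 5.1]
opening: 0.168
```

View pics/s2.png

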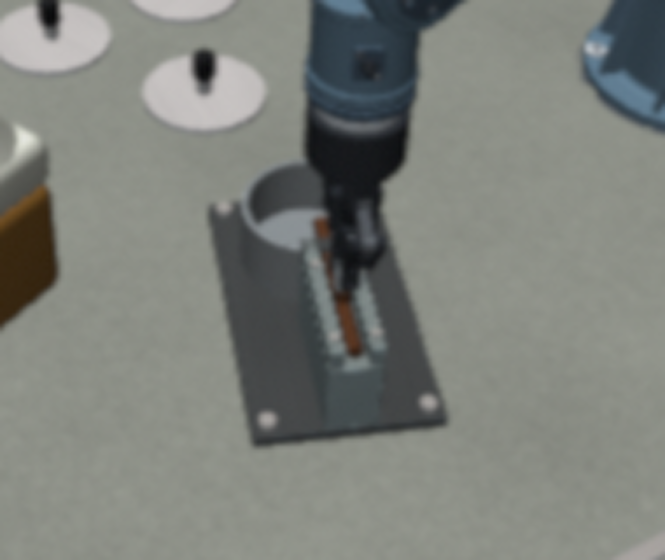

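The fingers have the handle (opening about 14 mm). First pull.

```bash
python3 -m pendant '[[[0.9,1.8,0,0,5],[0.9,1.8,0,0,5],[0.9,1.8,0,0,5],[0.9,1.8,0,0,5]]]'; python3 -m pendant '[[[0.4,0.9,0,0,5],[0.4,0.9,0,0,5]]]'; python3 -m pendant '[[[0.4,0.9,0,0,5],[0.4,0.9,0,0,5]]]'
```

```text
time_s: 5.48
eef_pos: [0.5681, 0.1396, 0.1179]
eef_rot: [0.001, 0.974, -0.225, -0.0]
wrist_force: [-4.4, -5.1, 7.1]
opening: 0.169
time_s: 5.72
eef_pos: [0.569, 0.1414, 0.1179]
eef_rot: [0.001, 0.974, -0.225, -0.0]
wrist_force: [-3.9, -4.5, 6.7]
opening: 0.169
time_s: 5.98
eef_pos: [0.5694, 0.1422, 0.1179]
eef_rot: [0.002, 0.974, -0.225, -0.0]
wrist_force: [-7.5, -10.8, 8.9]
opening: 0.17
```

```bash
python3 -m pendant '[[[0.4,0.9,0,0,5],[0.2,0.4,0,0,5]]]'
```

```text
time_s: 6.22
eef_pos: [0.5696, 0.1425, 0.1179]
eef_rot: [0.003, 0.974, -0.225, -0.001]
wrist_force: [-8.7, -14.0, 10.6]
opening: 0.166
```

Stopped dead at about 0.022. Pushing in.

```bash
python3 -m pendant '[[[-1.75,-3.6,0,0,5],[-1.75,-3.6,0,0,5],[-1.75,-3.6,0,0,5],[-1.75,-3.6,0,0,5],[-1.75,-3.6,0,0,5]]]'; python3 -m pendant '[[[-0.9,-1.8,0,0,5],[-0.4,-0.9,0,0,5]]]';  python3 -m pendant '[[[-0.4,-0.9,0,0,5],[-0.4,-0.9,0,0,5]]]'
```

```text
time_s: 6.85
eef_pos: [0.5628, 0.1286, 0.118]
eef_rot: [-0.001, 0.974, -0.225, 0.001]
wrist_force: [1.4, 5.7, 3.8]
opening: 0.169
time_s: 7.1
eef_pos: [0.5614, 0.1258, 0.118]
eef_rot: [-0.001, 0.974, -0.225, 0.001]
wrist_force: [1.6, 6.4, 2.4]
opening: 0.165
time_s: 7.35
eef_pos: [0.5606, 0.1241, 0.118]
eef_rot: [-0.001, 0.974, -0.225, 0.001]
wrist_force: [1.4, 5.3, 3.9]
opening: 0.167
```

```bash
python3 -m pendant '[[[-0.4,-0.9,0,0,5],[-0.4,-0.9,0,0,5]]]';  python3 -m pendant '[[[-0.4,-0.9,0,0,5],[-0.4,-0.9,0,0,5]]]'
```

```text
time_s: 7.6
eef_pos: [0.5598, 0.1225, 0.118]
eef_rot: [-0.001, 0.974, -0.225, 0.001]
wrist_force: [2.9, 10.6, 3.0]
opening: 0.164
time_s: 7.85
eef_pos: [0.5598, 0.1224, 0.118]
eef_rot: [-0.003, 0.974, -0.225, 0.002]
wrist_force: [6.7, 16.7, -0.2]
opening: 0.167
```

Home reached at (0.5598, 0.1224), so the stop was at about 0.0223. Second pull.

```bash
python3 -m pendant '[[[1.75,3.6,0,0,5],[1.75,3.6,0,0,5],[1.75,3.6,0,0,5],[1.75,3.6,0,0,5],[1.75,3.6,0,0,5],[0.9,1.8,0,0,5],[0.4,0.9,0,0,5],[0.4,0.9,0,0,5]]]'; python3 -m pendant '[[[0.4,0.9,0,0,5],[0.4,0.9,0,0,5]]]';python3 -m pendant '[[[0.4,0.9,0,0,5],[0.2,0.4,0,0,5]]]'
```

```text
time_s: 8.85
eef_pos: [0.5682, 0.1398, 0.1179]
eef_rot: [0.001, 0.974, -0.225, -0.0]
wrist_force: [-4.6, -4.0, 8.4]
opening: 0.168
time_s: 9.1
eef_pos: [0.5691, 0.1415, 0.1179]
eef_rot: [0.001, 0.974, -0.225, -0.0]
wrist_force: [-4.3, -3.8, 8.8]
opening: 0.165
time_s: 9.35
eef_pos: [0.5698, 0.1429, 0.1179]
eef_rot: [0.001, 0.974, -0.225, -0.0]
wrist_force: [-4.2, -4.3, 8.5]
opening: 0.166
```

```bash
python3 -m pendant '[[[0.4,0.9,0,0,5],[0.4,0.9,0,0,5]]]';python3 -m pendant '[[[0.4,0.9,0,0,5],[0.4,0.9,0,0,5]]]'
```

```text
time_s: 9.6
eef_pos: [0.5702, 0.144, 0.1179]
eef_rot: [0.002, 0.974, -0.225, -0.0]
wrist_force: [-6.5, -8.5, 10.2]
opening: 0.168
time_s: 9.85
eef_pos: [0.5704, 0.1444, 0.1178]
eef_rot: [0.003, 0.974, -0.225, -0.001]
wrist_force: [-10.1, -14.9, 13.7]
opening: 0.167
```

Blocked again, about 1.5 mm further on. Pushing in, then the third pull.

```bash
python3 -m pendant '[[[-1.75,-3.6,0,0,5],[-1.75,-3.6,0,0,5],[-1.75,-3.6,0,0,5],[-1.75,-3.6,0,0,5],[-1.75,-3.6,0,0,5],[-1.75,-3.6,0,0,5],[-0.9,-1.8,0,0,5],[-0.4,-0.9,0,0,5]]]'; python3 -m pendant '[[[-0.4,-0.9,0,0,5],[-0.4,-0.9,0,0,5]]]'
```

```text
time_s: 10.85
eef_pos: [0.5605, 0.124, 0.1179]
eef_rot: [-0.001, 0.974, -0.225, 0.001]
wrist_force: [1.5, 5.2, 3.9]
opening: 0.167
time_s: 11.1
eef_pos: [0.5599, 0.1225, 0.118]
eef_rot: [-0.001, 0.974, -0.225, 0.001]
wrist_force: [2.6, 8.8, 3.2]
opening: 0.167
```

```bash
python3 -m pendant '[[[1.75,3.6,0,0,5],[1.75,3.6,0,0,5],[1.75,3.6,0,0,5],[1.75,3.6,0,0,5],[1.75,3.6,0,0,5],[1.75,3.6,0,0,5],[0.4,0.9,0,0,5]]]'; python3 -m pendant '[[[0.4,0.9,0,0,5],[0.4,0.9,0,0,5]]]'
```

```text
time_s: 11.98
eef_pos: [0.5697, 0.1429, 0.1179]
eef_rot: [0.001, 0.974, -0.225, -0.0]
wrist_force: [-3.8, -4.4, 8.8]
opening: 0.169
time_s: 12.22
eef_pos: [0.5705, 0.1445, 0.1179]
eef_rot: [0.001, 0.974, -0.225, -0.0]
wrist_force: [-2.9, -3.5, 8.3]
opening: 0.167
```

```bash
python3 -m pendant '[[[0.4,0.9,0,0,5],[0.4,0.9,0,0,5]]]';python3 -m pendant '[[[0.4,0.9,0,0,5],[0.4,0.9,0,0,5]]]';python3 -m pendant '[[[0.4,0.9,0,0,5],[0.4,0.9,0,0,5]]]'
```

```text
time_s: 12.48
eef_pos: [0.5714, 0.1463, 0.1179]
eef_rot: [0.001, 0.974, -0.225, -0.0]
wrist_force: [-3.8, -4.0, 8.1]
opening: 0.164
time_s: 12.72
eef_pos: [0.5722, 0.148, 0.1179]
eef_rot: [0.001, 0.974, -0.225, 0.0]
wrist_force: [-3.6, -4.6, 7.7]
opening: 0.168
time_s: 12.98
eef_pos: [0.5731, 0.1498, 0.1179]
eef_rot: [0.001, 0.974, -0.225, 0.0]
wrist_force: [-3.5, -4.0, 8.3]
opening: 0.169
```

It runs (0.030, past the last stop). Drawing it right back.

```bash
python3 -m pendant '[[[1.75,3.6,0,0,5],[1.75,3.6,0,0,5],[1.75,3.6,0,0,5],[1.75,3.6,0,0,5],[1.75,3.6,0,0,5],[1.75,3.6,0,0,5],[1.75,3.6,0,0,5]]]'; python3 -m pendant '[[[0.4,0.9,0,0,5],[0.4,0.9,0,0,5]]]';python3 -m pendant '[[[0.4,0.9,0,0,5],[0.4,0.9,0,0,5]]]'
```

```text
time_s: 13.85
eef_pos: [0.5854, 0.175, 0.1179]
eef_rot: [0.001, 0.974, -0.225, 0.0]
wrist_force: [-3.3, -5.4, 7.2]
opening: 0.169
time_s: 14.1
eef_pos: [0.5861, 0.1765, 0.1179]
eef_rot: [0.001, 0.974, -0.225, 0.0]
wrist_force: [-4.2, -6.9, 9.2]
opening: 0.168
time_s: 14.35
eef_pos: [0.5861, 0.1766, 0.1179]
eef_rot: [0.003, 0.974, -0.225, -0.001]
wrist_force: [-8.4, -14.3, 13.4]
opening: 0.166
```

The bolt is right back; the 60.2 mm of travel matches the stops. That puts the rim at about (0.505, 0.0103). Releasing and going to the cover.

```bash
python3 -m pendant '[[[-0.6,-1.2,0,0,5],[0,0,0,0,20],[0,0,0,0,40],[0,0,0,0,50],[0,0,0,0,50],[0,0,40,0,50],[0,0,40,0,50],[0,0,40,0,50]]]'
python3 -m pendant '[[[-12,-50,0,0,70],[-14,-52,0,0,85],[-17,-52,0,0,85],[-17,-52,0,0,85],[-17,-52,0,0,85],[-17,-52,0,0,85],[-17,-52,0,0,85],[-17,-52,0,0,85]]]'
python3 - <<'E'
from h import *
c=imaging.camera("top"); cv2.imwrite("pics/t3.png",cv2.resize(c["img"][170:300,180:400],None,fx=3.6,fy=3.6,interpolation=cv2.INTER_CUBIC)[:,:,::-1])
o=monitor.get_obs(); print(np.array([.4525,-.2388])-o["eef_pos"][:2])
for n in("top","scene"):
  c=imaging.camera(n)
  for t in("cover_knob","mould_rim","bolt_handle"):
    for r in spotter.tip_of(n,t): print(n,t,r["confidence"],world(c,r["at"]))
E
```

```text
time_s: 15.35
eef_pos: [0.5862, 0.1788, 0.2384]
eef_rot: [0.0, 0.974, -0.225, -0.0]
wrist_force: [0.7, -0.3, 0.5]
opening: 0.587
time_s: 16.35
eef_pos: [0.4577, -0.2369, 0.2375]
eef_rot: [0.0, 0.974, -0.225, 0.0]
wrist_force: [0.4, -0.5, 0.2]
opening: 0.995
[-0.0033428   0.00399433]
top cover_knob 0.91 [ 0.54118522 -0.40683738  0.0472399 ]
top cover_knob 0.84 [ 0.45085594 -0.23657817  0.05011077]
top cover_knob 0.62 [ 0.36919976 -0.40296585  0.04831419]
top mould_rim 0.76 [0.5049027  0.01094097 0.07539303]
scene cover_knob 0.9 [ 0.53452575 -0.40106242  0.04690326]
scene cover_knob 0.65 [ 0.36942061 -0.40706769  0.049121  ]
scene cover_knob 0.59 [ 0.45109993 -0.23669224  0.04414166]
scene cover_knob 0.31 [ 0.44692111 -0.24012166 -0.00100739]
scene mould_rim 0.95 [0.50092486 0.01016814 0.07112233]
scene bolt_handle 0.68 [0.5861351  0.1788585  0.13113825]
```

View pics/t3.png

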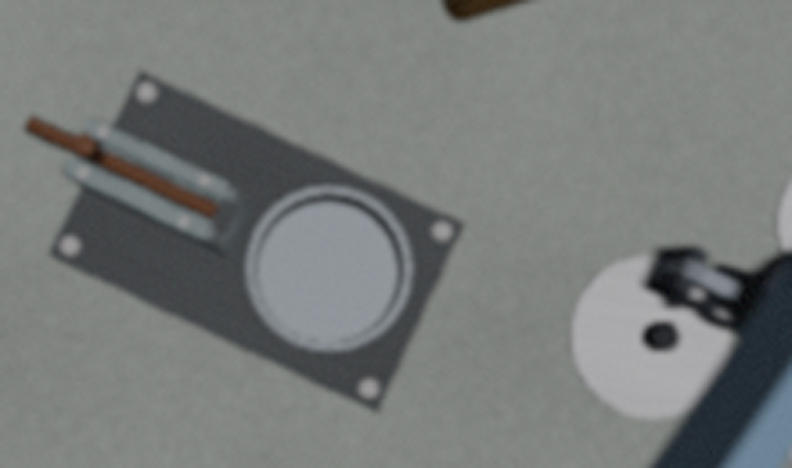

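The bolt is clear of the mouth, with the handle at (90,148). Descending onto the cover's knob and squeezing in two directions to centre it.

```bash
python3 -m pendant '[[[-3.8,4.8,-40,0,85],[0,0,-55,0,85],[0,0,-55,0,85],[0,0,-40,0,85],[0,0,-18,0,85],[0,0,0,0,85]]]'
python3 -m pendant '[[[0,0,0,0,60],[0,0,0,0,45],[0,0,0,0,30],[0,0,0,0,20],[0,0,0,0,10],[0,0,0,0,10]]]'
```

```text
time_s: 17.55
eef_pos: [0.4544, -0.2297, 0.0288]
eef_rot: [-0.0, 0.974, -0.225, -0.001]
wrist_force: [0.5, 0.3, 1.4]
opening: 0.998
time_s: 18.3
eef_pos: [0.4554, -0.2324, 0.0311]
eef_rot: [0.001, 0.974, -0.225, 0.001]
wrist_force: [-2.6, -3.3, 7.9]
opening: 0.266
```

```bash
python3 -m pendant '[[[0,0,0,0,30],[0,0,0,0,50],[0,0,0,0,60],[0,0,-2,10,60],[0,0,0,10,60],[0,0,0,10,60],[0,0,0,10,60],[0,0,0,10,60]]]'
python3 -m pendant '[[[0,0,0,10,60],[0,0,0,10,60],[0,0,0,10,60],[0,0,0,10,60],[0,0,0,0,50],[0,0,0,0,40],[0,0,0,0,30],[0,0,0,0,20]]]'
python3 -m pendant '[[[0,0,0,0,10],[0,0,0,0,10],[0,0,0,0,10]]]'
python3 - <<'E'
from h import *
for n in("top","scene"):
  c=imaging.camera(n)
  for r in spotter.tip_of(n,"cover_knob"): print(n,r["confidence"],world(c,r["at"]))
print(monitor.get_obs()["eef_pos"])
E
```

```text
time_s: 19.3
eef_pos: [0.4544, -0.2303, 0.0271]
eef_rot: [-0.0, 0.978, 0.21, -0.0]
wrist_force: [-1.8, 0.2, -0.1]
opening: 0.704
time_s: 20.3
eef_pos: [0.4551, -0.231, 0.0278]
eef_rot: [0.001, 0.849, 0.529, 0.0]
wrist_force: [1.6, -0.4, 3.3]
opening: 0.27
time_s: 20.68
eef_pos: [0.4551, -0.2309, 0.0277]
eef_rot: [0.001, 0.848, 0.529, 0.0]
wrist_force: [2.8, -0.2, 5.2]
opening: 0.264
top 0.87 [ 0.3678144  -0.40872295  0.04922337]
top 0.8 [ 0.54214572 -0.40503415  0.04771508]
top 0.63 [ 0.45464414 -0.23302247  0.04697445]
scene 0.76 [ 0.45398725 -0.23123618  0.04719694]
scene 0.65 [ 0.53287976 -0.40196131  0.0448926 ]
scene 0.58 [ 0.37135877 -0.4073314   0.04613035]
[ 0.45508646 -0.23092984  0.02773399]
```

```bash
python3 -m pendant '[[[0,0,10,0,10],[0,0,20,0,10],[0,0,30,0,10],[0,0,35,0,10],[0,0,25,0,10],[0,0,0,0,10]]]'
python3 - <<'E'
from h import *
from scipy.optimize import minimize
for n in("top","scene"):
  c=imaging.camera(n); g=cv2.GaussianBlur(cv2.cvtColor(c["img"],cv2.COLOR_RGB2GRAY),(0,0),1).astype(np.float32)
  gx=cv2.Sobel(g,cv2.CV_32F,1,0);gy=cv2.Sobel(g,cv2.CV_32F,0,1)
  t=np.linspace(0,2*np.pi,180,endpoint=False)
  t=t[abs((t-np.radians(64)+np.pi)%(2*np.pi)-np.pi)>.6]
  def cost(p,rs=(.060,.054)):
    s=0
    for r,sg in zip(rs,(1,-1)):
      f=lambda rr: cv2.remap(g,*[a.astype(np.float32).reshape(-1,1) for a in proj(c,np.c_[p[0]+rr*np.cos(t),p[1]+rr*np.sin(t),0*t+.075]).T],cv2.INTER_LINEAR).ravel()
      if r==.060: s-=np.mean(f(r-.003)-f(r+.004))
      else: s-=np.mean(f(r+.003)) *0
    return s
  G=[(cost((x,y)),x,y) for x in np.arange(.494,.5161,.001) for y in np.arange(0,.0211,.001)]
  G.sort(); print(n,G[0],np.mean(np.array(G[:8])[:,1:],0))
print(monitor.get_obs())
E
```

```text
time_s: 21.62
eef_pos: [0.4548, -0.2308, 0.1485]
eef_rot: [0.001, 0.848, 0.53, 0.0]
wrist_force: [0.1, 1.3, -3.3]
opening: 0.258
top (np.float32(-41.460922), np.float64(0.506), np.float64(0.009000000000000001)) [0.506125 0.008875]
scene (np.float32(-0.07712823), np.float64(0.502), np.float64(0.006)) [0.50225  0.005625]
{'time_s': 21.725, 'q': array([-7.02659889e-01,  1.30969605e-01,  1.84865352e+00, -1.44079887e-04,
        1.16451436e+00, -2.48052648e-01]), 'dq': array([ 0.00031248,  0.01939537,  0.01042784,  0.00041988, -0.0019723 ,
       -0.00013224]), 'joint_efforts': array([-2.11171464e-03, -4.17646480e+01, -3.46549273e+01, -5.88257244e-03,
       -4.26217611e-02, -3.53550149e-04]), 'eef_pos': array([ 0.45348601, -0.22972283,  0.14596364]), 'eef_rot': array([-1.19156935e-03,  8.48249915e-01,  5.29594618e-01, -4.51198197e-04]), 'wrist_force': array([-1.22375097,  0.41750072, -4.32472575]), 'torque': array([ 0.09822936,  0.01725998, -0.03892849]), 'opening': 0.26195206411475275}
```

```bash
python3 -m pendant '[[[10,48,0,0,10],[10,48,0,0,10],[10,48,0,0,10],[10,48,0,0,10],[10,49,0,0,10],[0,0,-20,0,10],[0,0,-15,0,10],[0,0,0,0,10]]]'
python3 - <<'E'
from h import *
c=imaging.camera("scene"); cv2.imwrite("pics/s4.png",cv2.resize(c["img"][150:300,220:370],None,fx=4,fy=4,interpolation=cv2.INTER_CUBIC)[:,:,::-1])
for n in("top","scene"):
  c=imaging.camera(n)
  for t in("cover_knob","cover","mould_rim"):
    for r in spotter.tip_of(n,t)[:4]: print(n,t,r["confidence"],world(c,r["at"]))
for i in range(3): imaging.camera("top"); print(monitor.get_obs()["eef_pos"])
E
```

```text
time_s: 22.72
eef_pos: [0.5023, 0.0105, 0.1097]
eef_rot: [-0.002, 0.848, 0.529, -0.002]
wrist_force: [0.1, 0.2, -3.7]
opening: 0.265
top cover_knob 0.85 [ 0.36866487 -0.40574429  0.05206841]
top cover_knob 0.8 [ 0.53630819 -0.40755352  0.05114525]
top cover_knob 0.27 [ 0.48125096  0.40068687 -0.00155691]
top cover 0.75 [0.50224261 0.00672562 0.08355052]
top cover 0.58 [ 0.53281109 -0.39804551 -0.00194248]
top cover 0.57 [ 0.36953001 -0.40753523  0.00105298]
scene cover_knob 0.95 [0.50546949 0.00793114 0.13339586]
scene cover_knob 0.86 [ 0.3675819  -0.40987542  0.04867852]
scene cover_knob 0.75 [ 0.533966   -0.40282773  0.04933438]
scene cover 0.95 [ 0.37003916 -0.40672086  0.00324042]
scene cover 0.82 [0.4982697  0.00528568 0.08680837]
scene cover 0.73 [ 0.53266183 -0.40744422  0.00097017]
scene mould_rim 0.81 [0.50183162 0.00869933 0.07021109]
[0.50475821 0.01029207 0.11266357]
[0.5046643  0.01036462 0.11254818]
[0.50461403 0.01041417 0.11247822]
```

View pics/s4.png

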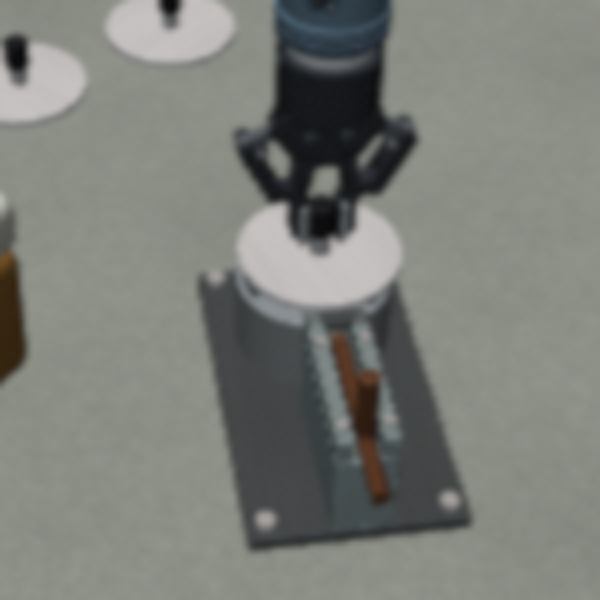

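The cover hangs level above the pot, and the bolt is clear. Lowering gently while watching the force.

```bash
python3 -m pendant '[[[0,0,-3,0,10],[0,0,-3,0,10],[0,0,-3,0,10],[0,0,0,0,10]]]';python3 -m pendant '[[[0,0,-2,0,10],[0,0,-1,0,10],[0,0,0,0,10]]]'; python3 -m pendant '[[[0,0,-2,0,10],[0,0,-1,0,10],[0,0,0,0,10]]]'
```

```text
time_s: 23.82
eef_pos: [0.5042, 0.0105, 0.1028]
eef_rot: [-0.0, 0.848, 0.53, -0.0]
wrist_force: [-0.1, -1.0, -3.9]
opening: 0.265
time_s: 24.2
eef_pos: [0.5045, 0.0105, 0.1002]
eef_rot: [-0.0, 0.848, 0.53, -0.0]
wrist_force: [-0.3, 0.0, -3.2]
opening: 0.261
time_s: 24.58
eef_pos: [0.5044, 0.0105, 0.0971]
eef_rot: [-0.0, 0.848, 0.53, -0.0]
wrist_force: [0.4, 0.3, -3.9]
opening: 0.264
```

No side force; the step is in the mouth. Last millimetres.

```bash
python3 -m pendant '[[[0,0,-1,0,10],[0,0,0,0,10]]]'; python3 -m pendant '[[[0,0,-1,0,10],[0,0,0,0,10]]]'; python3 -m pendant '[[[0,0,-0.7,0,10],[0,0,0,0,10]]]'
```

```text
time_s: 24.82
eef_pos: [0.5045, 0.0105, 0.0962]
eef_rot: [-0.0, 0.848, 0.53, -0.0]
wrist_force: [0.6, -1.1, -3.3]
opening: 0.262
time_s: 25.08
eef_pos: [0.5044, 0.0105, 0.0952]
eef_rot: [-0.0, 0.848, 0.53, -0.0]
wrist_force: [-0.7, 0.0, -3.6]
opening: 0.264
time_s: 25.32
eef_pos: [0.5046, 0.0105, 0.0948]
eef_rot: [0.0, 0.848, 0.53, 0.0]
wrist_force: [-1.5, 0.2, -2.0]
opening: 0.269
```

Contact at the expected height. Releasing, rising, and looking.

```bash
python3 -m pendant '[[[0,0,-0.5,0,10],[0,0,0,0,15],[0,0,0,0,24],[0,0,0,0,35],[0,0,0,0,50],[0,0,0,0,60]]]'; python3 -m pendant '[[[0,0,30,0,60],[0,0,40,0,60],[10,22,40,-10,60],[10,22,10,-10,60],[15,30,0,-10,60],[15,30,0,-10,60],[15,30,0,-10,60],[10,20,0,-10,60]]]'
python3 -m pendant '[[[6,12,0,-10,60],[0,0,0,-10,60],[0,0,0,-10,60],[0,0,0,0,60]]]'
python3 - <<'E'
from h import *
c=imaging.camera("scene"); cv2.imwrite("pics/s5.png",cv2.resize(c["img"][150:300,220:370],None,fx=4,fy=4,interpolation=cv2.INTER_CUBIC)[:,:,::-1])
for n in("top","scene"):
  c=imaging.camera(n)
  for t in("cover_knob","bolt_handle"):
    for r in spotter.tip_of(n,t)[:4]: print(n,t,r["confidence"],world(c,r["at"]))
print(monitor.get_obs()["eef_pos"])
E
```

```text
time_s: 26.08
eef_pos: [0.5047, 0.0104, 0.0941]
eef_rot: [0.0, 0.848, 0.53, 0.0]
wrist_force: [-0.1, 0.0, -0.1]
opening: 0.703
time_s: 27.08
eef_pos: [0.58, 0.1658, 0.2139]
eef_rot: [-0.0, 0.999, 0.032, 0.0]
wrist_force: [-1.1, -0.8, -1.3]
opening: 0.7
time_s: 27.58
eef_pos: [0.5855, 0.1765, 0.2139]
eef_rot: [0.0, 0.974, -0.225, -0.0]
wrist_force: [-0.4, 0.0, 0.6]
opening: 0.7
top cover_knob 0.77 [ 0.36829074 -0.40501319  0.04967143]
top cover_knob 0.76 [ 0.54143229 -0.40338797  0.04564599]
top cover_knob 0.58 [0.50153151 0.00770316 0.1148235 ]
scene cover_knob 0.74 [ 0.53237816 -0.40334169  0.04362259]
scene cover_knob 0.62 [ 0.36792296 -0.40881789  0.04748886]
scene cover_knob 0.55 [0.50623245 0.01179279 0.11401557]
scene bolt_handle 0.64 [0.59031729 0.17426484 0.13393602]
[0.58555635 0.17641286 0.21412505]
```

View pics/s5.png

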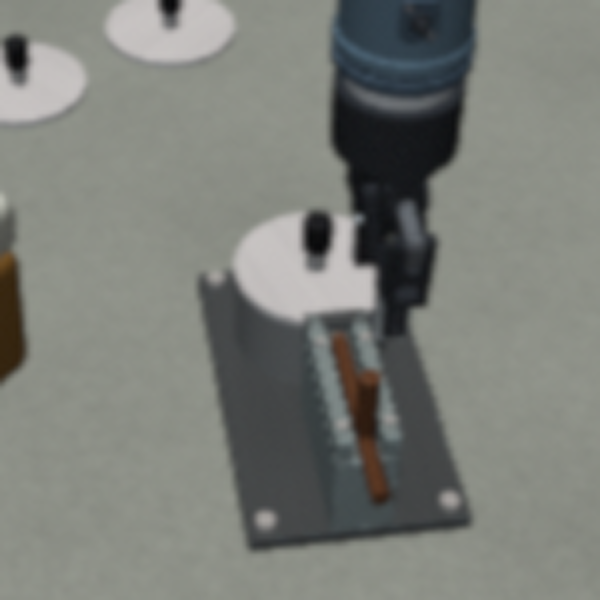

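The cover sits flat on the rim (knob upright at (318,235), z about 0.114). Gripping the handle again.

```bash
python3 -m pendant '[[[0,0,-40,0,60],[0,0,-35,0,60],[0,0,-21,0,60],[0,0,0,0,60],[0,0,0,0,40],[0,0,0,0,20],[0,0,0,0,5],[0,0,0,0,5]]]';python3 -m pendant '[[[0,0,0,0,5],[0,0,0,0,5]]]'
python3 -m pendant '[[[-1.75,-3.6,0,0,5],[-1.75,-3.6,0,0,5],[-1.75,-3.6,0,0,5],[-1.75,-3.6,0,0,5],[-1.75,-3.6,0,0,5]]]'
```

```text
time_s: 28.92
eef_pos: [0.5864, 0.1764, 0.1197]
eef_rot: [-0.0, 0.974, -0.225, 0.001]
wrist_force: [-0.8, -0.3, 5.9]
opening: 0.168
time_s: 29.18
eef_pos: [0.5864, 0.1764, 0.1197]
eef_rot: [-0.0, 0.974, -0.225, 0.001]
wrist_force: [-2.2, -1.8, 7.1]
opening: 0.168
time_s: 29.8
eef_pos: [0.5781, 0.1596, 0.1197]
eef_rot: [-0.001, 0.974, -0.225, 0.002]
wrist_force: [1.9, 5.4, 4.6]
opening: 0.164
```

```bash
python3 -m pendant '[[[-1.75,-3.6,0,0,5],[-1.75,-3.6,0,0,5],[-1.75,-3.6,0,0,5],[-1.75,-3.6,0,0,5],[-1.75,-3.6,0,0,5]]]';python3 -m pendant '[[[-1.75,-3.6,0,0,5],[-1.75,-3.6,0,0,5],[-1.75,-3.6,0,0,5],[-1.75,-3.6,0,0,5]]]';python3 -m pendant '[[[-0.9,-1.8,0,0,5],[-0.4,-0.9,0,0,5],[-0.4,-0.9,0,0,5]]]'
```

```text
time_s: 30.42
eef_pos: [0.5694, 0.1415, 0.1197]
eef_rot: [-0.001, 0.974, -0.225, 0.002]
wrist_force: [1.5, 5.9, 4.9]
opening: 0.169
time_s: 30.92
eef_pos: [0.5623, 0.1271, 0.1197]
eef_rot: [-0.001, 0.974, -0.225, 0.002]
wrist_force: [1.0, 5.0, 6.0]
opening: 0.166
time_s: 31.3
eef_pos: [0.5606, 0.1236, 0.1197]
eef_rot: [-0.001, 0.974, -0.225, 0.002]
wrist_force: [0.9, 3.7, 5.9]
opening: 0.164
```

```bash
python3 -m pendant '[[[-0.4,-0.9,0,0,5],[-0.4,-0.9,0,0,5]]]';python3 -m pendant '[[[-0.4,-0.9,0,0,5],[-0.4,-0.9,0,0,5]]]'
```

```text
time_s: 31.55
eef_pos: [0.5601, 0.1224, 0.1197]
eef_rot: [-0.002, 0.974, -0.225, 0.002]
wrist_force: [3.2, 10.3, 4.1]
opening: 0.164
time_s: 31.8
eef_pos: [0.5601, 0.1223, 0.1198]
eef_rot: [-0.004, 0.974, -0.225, 0.003]
wrist_force: [8.5, 19.1, 0.7]
opening: 0.168
```

Home against the stop. Releasing, lifting away, and checking.

```bash
python3 -m pendant '[[[0,0,0,0,15],[0,0,0,0,25],[0,0,0,0,40],[0,0,0,0,45],[0,0,0,0,45]]]';python3 -m pendant '[[[0,0,30,0,45],[0,0,40,0,45],[0,0,40,0,45],[-20,-40,20,0,45],[-25,-50,0,0,45],[-25,-55,0,0,45],[-25,-55,0,0,45],[-10,-30,0,0,45]]]'
python3 -m pendant '[[[0,-40,0,0,45],[0,0,0,0,45],[0,0,0,0,45]]]'
python3 - <<'E'
from h import *
for n in("top","scene"):
  c=imaging.camera(n)
  if n=="scene": cv2.imwrite("pics/s6.png",cv2.resize(c["img"][130:350,170:430],None,fx=2.7,fy=2.7,interpolation=cv2.INTER_CUBIC)[:,:,::-1])
  for t in("cover_knob","bolt_handle","jug","beaker","spanner"):
    for r in spotter.tip_of(n,t)[:4]: print(n,t,round(r["confidence"],2),world(c,r["at"]).round(4))
E
```

```text
time_s: 32.42
eef_pos: [0.5576, 0.1186, 0.1179]
eef_rot: [0.0, 0.974, -0.226, -0.0]
wrist_force: [0.4, 0.2, -0.2]
opening: 0.524
time_s: 33.42
eef_pos: [0.4514, -0.1134, 0.2482]
eef_rot: [0.0, 0.974, -0.227, 0.0]
wrist_force: [0.5, 0.2, -0.3]
opening: 0.527
time_s: 33.8
eef_pos: [0.4525, -0.1509, 0.2479]
eef_rot: [-0.0, 0.974, -0.226, -0.0]
wrist_force: [-0.3, 0.8, 0.7]
opening: 0.526
top cover_knob 0.95 [0.5025 0.0086 0.1136]
top cover_knob 0.55 [ 0.5396 -0.4041  0.0495]
top bolt_handle 0.59 [0.5609 0.1237 0.1337]
top jug 0.92 [ 0.7676 -0.1418  0.002 ]
top beaker 0.66 [ 0.6954 -0.4133  0.0057]
top spanner 0.65 [ 0.4799  0.4038 -0.0017]
top spanner 0.37 [ 0.6947 -0.4128  0.0054]
top spanner 0.28 [0.5064 0.0147 0.0728]
scene cover_knob 0.93 [ 0.5343 -0.4044  0.0433]
scene cover_knob 0.68 [0.5028 0.0099 0.114 ]
scene cover_knob 0.66 [0.5591 0.1215 0.1322]
scene cover_knob 0.59 [ 0.3679 -0.4052  0.0477]
scene bolt_handle 0.67 [0.5032 0.0077 0.0722]
scene bolt_handle 0.66 [0.5603 0.1208 0.1292]
scene jug 0.75 [ 7.608e-01 -1.427e-01 -1.000e-04]
scene beaker 0.64 [ 6.877e-01 -4.154e-01 -4.000e-04]
scene spanner 0.83 [ 0.4759  0.4002 -0.0022]
```

View pics/s6.png

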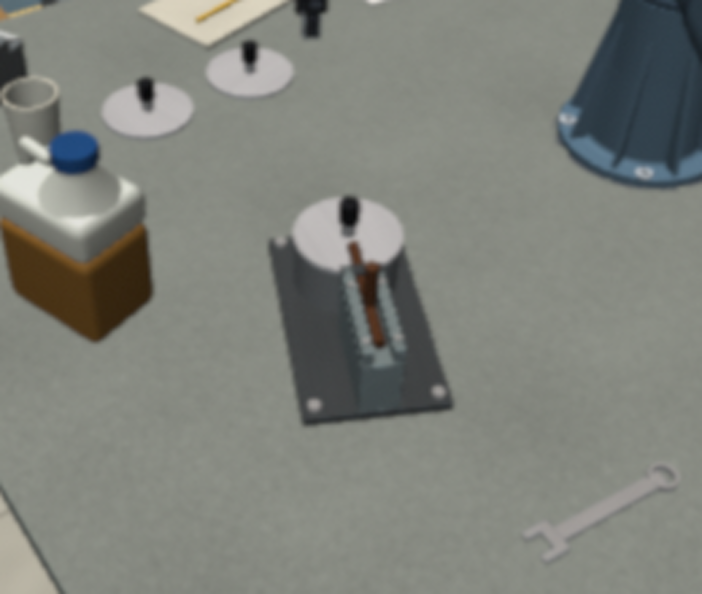

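The cover is seated and level with its knob at (349,212). The bolt lies over it with its tip at (355,250), the handle is at the home position, and the bystanders haven't moved. Handing in.

```bash
python3 -c "
from bench import order; print(order.hand_in())"
```

```text
the job is handed in; nothing more can be done
None
```

The bolt is freed and back home over the seated cover, and the job was handed in at about 34 s of the 64 s allowed; no verdict was reported.

- **Bolt:** The first two pulls were stopped dead, at about 22 mm and 24 mm. I pushed it back in to home before each new pull. The third pull ran, and I drew it right back to 60 mm.
- **Cover:** I took the leftmost of the three look-alikes and lowered it into the mouth with almost no side force. It touched down at the expected height, within a millimetre. Then I pushed the bolt in until it met its home stop.
- **Last checks:** The knob's centre reads 0.114 m up against 0.113 m expected, and the last picture shows the cover level. The handle reads (0.560, 0.122), the home position. The jug, beaker and spanner are where they were, within the cameras' noise. The strongest force I read was about 21 N.
- **What disagreed:** My first squeeze on the knob was about 7 mm off its position, so the cover slid a few millimetres on the bench before I lifted it. The two cameras also differed by about 4 mm on the rim's centre. Neither affected the fit. The recogniser also gave a few false low-confidence hits, which I ignored after checking them against the pictures.

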